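# Turn a circuit board over in its swivel frame

### The arm

A 6-joint arm with a two-finger parallel gripper is mounted at the origin on a cart in front of the work surface, level with it; the furniture and walls round the work are solid. World frame = base frame: x ahead of the robot, y to its left, z up, the work surface at z = 0. Lengths are in m, angles in rad, forces in N, time in s.
With the tool pointing down it reaches from about 0.35 to 0.975 m from the base axis. Payload 4.9 kg.
Tool frame: the origin (TCP) lies at the very end of the fingers, on their centre line; the grasp point (between the pads) lies 19 mm behind it; z points along the fingers, y is the line along which they close (so a half turn about z gives the same grasp; the last joint's range is limited). The gripper opens to 85 mm and grips with 20 to 120 N. Pads are 22 mm wide; open, the fingers measure 114 mm over their backs; the gripper's body (76 mm by 85 mm) begins 54 mm behind the grasp point. The pads swing forward as they close: fully open they stand 13 mm farther back than shut.
Start: joints at [-1.263, 0.053, 1.613, -0, 1.476, -0.119], TCP at [0.259, -0.569, 0.231] pointing down, gripper open.
Joint ranges: [-3.01, 3.01], [-1.01, 2.22], [0.06, 2.58], [-1.02, 4.17], [0.09, 2.62], [-3.14, 3.14]. Speed limits (rad/s): [2.57, 2.57, 3.14, 3.14, 3.14, 3.14].

### API

Orientations are given as a unit quaternion [w, x, y, z].
In Python, from plant import * gives the robot as it stands.
- The arm moves only by the tool jog_arm, never from a script. Its argument "moves" is a list that holds one entry, the list of rows, each a list of 7 numbers: the finger opening in cm, from 0 to 8.54, then the shift along the tool's x, y, z in cm, then the turn, a rotation vector about the tool's x, y, z in rad. A call has 1 to 20 rows; each row shifts and turns the commanded pose from where the row before left it, along the tool's axes as they then stand; what a row does not reach is not made up. A row lasts 1/12 s, in which the tool goes at most 41.7 mm and 7.16 degrees, less where a joint would pass 70% of its speed; a pose out of reach is approached as far as the arm can. A call is refused whole if a number of a shift passes 4.17 or a number of a turn 0.125, either way. A call with a gripper value outside its range is refused whole. The fingers move at their own pace and stop on an object; the grip force is fixed at half the most. Time passes only in rows, so rows that do not move let the fingers close. It gives the time, the measured TCP pose, the force, the opening and the grip force at its end, in the units of the state.
- state(): the state, without advancing time (a new reading comes with each control period).
- grab_frame(name): name is "scene" or "top"; returns a dict with "color" (420x560x3 uint8, blue, green, red), "depth" (420x560 float32, m along the optical axis (not along the pixel's ray), 0 where there is no reading), "fx", "fy", "cx", "cy" (pixels), "k1" (the pictures are not rectified: a ray, as slopes to the right and down, at radius r is drawn at 1 + k1 r^2 times it, then the intrinsics apply), "R" (3x3) and "t" (3): a world point X has camera coordinates R X + t. Camera axes: x right, y down, z forward; pixel columns grow to the right and rows downward; lengths in m; the calibration is good to about 2 mm. A picture is of the moment at which its call begins.
- job_done(): hands the job in; it is judged then, once.
Trained networks look in a picture, given as the dict that the camera call returned (one of the last four; its "shot" number tells which), for a name from the list of things; names that differ only in an ending like _2 or _b are one class to them, and where a whole thing is asked for, a point or a joint stands for the part that bears it (a point fixed in the world has none). Each returns a list of dicts, best first, with "p" (0 to 1); they miss things now and then, are a little off and sometimes report something else, mostly with a low value. They report only what shows in the picture. A call takes as long as a camera call.
- recognise(name, picture): "rect" ([centre column, centre row, width, height] in pixels, round what is visible of it).
- regions_of(name, picture): "pixels" (420x560 bool, what is visible of it) and "rect" ([centre column, centre row, width, height] in pixels, round what is visible of it).
The state is a dict: "time": time; "joint_pos": joint angles; "joint_vel": joint speeds; "joint_efforts": joint torques, N m; "tool_pos": TCP position; "tool_rot": TCP orientation; "contact_force": force on the tool from outside, world axes, zero at the start; "ft_torque": the same for the moment, N m; "gripper_width": opening from 0.0 (shut) to 1.0 (fully open); "grasp_force": force on a finger pad.
Only numpy, scipy, OpenCV 4.12 (cv2) and the standard library are available. Lean on these libraries where they do the work, as an engineer would, in place of code of your own. Each camera call takes 0.05 s, during which the arm holds its last target. There are 200 camera calls.

### The job

The circuit board is clamped in a swivel holder with its component side up; turn it over so that its underside faces up, ready for soldering. Press the tail of the red catch down to free the frame, push the frame right over with the fingertips until it lies level again, then press the nose of the catch fully home in the notch so that the frame is locked. Only push: grip nothing, do not lift or shift the holder, and leave the other things on the bench where they are.

Things in the scene. Friction and masses are not known exactly. Their poses are not given: they have to be found in the camera images.
- holder: loose bench holder, 2.4 kg, 120 mm deep (x), 245 mm wide (y): two grey feet, two rods, an aluminium upright 94 mm high on each side. Origin on the bench straight below the middle of the axle, which runs along its y axis, 80 mm up; x points away from the robot. Its right-hand (-y) end carries the catch, on an arm 116 mm high.
- frame_mid (a point): middle of the turning frame, on the axle, 80 mm up. The frame lies in this point's own x-y plane: 102 mm (x) by 178 mm (y), 10 mm thick, with bright aluminium rails 12 mm wide along both long sides (centred at x = -45 and +45 mm) and the green board between. z points out of the board's component side: up at the start, down when turned over.
- swing_frame (a joint): turn of the frame about its axle (rad): 0 component side up, grows as the long side next to the robot goes down; it may be turned over either way (3.14 or -3.14). Once the catch is lifted it turns clear of the bench and of the uprights, and a light friction (about 1.5 N at the rail) keeps it wherever it is left.
- disc_mid (a point): middle of the 64 mm steel disc at the frame's right-hand end (-y), turning with it. Two notches half a turn apart, 10 mm wide with flared mouths: one is at the top at 0, the other at 3.14 or -3.14. The catch's nose in the notch leaves the frame 0.06 rad of play each way; being rounded, it centres the frame as it goes in, if that is within about 0.15 rad.
- catch (a joint): tilt of the red rocker catch (rad): 0 nose fully down in the notch (locked), 0.32 tail fully down (free; the nose is then 11 mm up and clear of the disc). It stays where it is left; about 2 N on either end moves it. Away from a notch the disc stops the nose.
- catch_nose (a point): where to press to lock: top face of the catch's far end (nose), over the disc, 125 mm above the bench when locked, 137 mm when released. The catch is a red bar 98 mm long (along the holder's x), 14 mm wide, pivoted in its middle, with soft end stops.
- catch_tail (a point): where to press to release: top face of the catch's near end (tail, three black ribs), 80 mm from the nose point towards the robot; 125 mm above the bench when locked, 112 mm when released.
- flux_pot: black and grey pot, 56 mm across, 45 mm high, behind the holder; leave alone. Origin under its middle
- solder_spool: spool of solder, 54 mm across, 42 mm high, behind the holder; leave alone. Origin under its middle
- battery_pack: black battery, 92x58x20 mm; leave alone. Origin under its middle
- screwdriver: blue screwdriver, 150 mm long, left of the holder; leave alone. Origin under its middle

How it is judged:
By the outcome, as a careful person would: the job done as asked, in the order asked, and still so for the second after the job is handed in, with the robot touching nothing.
It also fails if it takes over 48 s, if anything falls off the work surface, if the arm or the gripper's body presses on something with over 40 N, if the wrist force passes 120 N, or if a joint passes its speed limit or range.

## Working session

There is one attempt and no reset: what is moved stays moved. The work goes in short steps, Python scripts to look and compute and a tool call to move; the robot and the scene stay as the last step left them, time stands still between calls to the robot, and variables do not carry over. Pictures are saved under pics/ and viewed, at most 10 in all, crops included, and the job is handed in when it is done.

Besides the shell and the picture viewer there is one more tool, called after "Request:" as name(argument=value, ...) on one line, values as JSON. jog_arm: Moves the arm, as the interface text tells. Its arguments: {"type":"object","properties":{"moves":{"type":"array"}},"required":["moves"]}

```bash
ls; mkdir -p pics
cat > h.py <<'E'
from plant import *
import numpy as np, cv2
from scipy.spatial.transform import Rotation as Ro
def unproj(p,u,v,d=None):
    x=(u-p["cx"])/p["fx"];y=(v-p["cy"])/p["fy"];xd=np.hypot(x,y);r=xd
    for _ in range(20): r=xd/(1+p["k1"]*r*r)
    s=r/xd if xd>0 else 1
    ray=np.array([x*s,y*s,1]);R=np.array(p["R"]);t=np.array(p["t"])
    C=-R.T@t; D=R.T@ray
    return C,D
def at_depth(p,u,v):
    C,D=unproj(p,u,v); k=p["depth"][int(round(v))-1:int(round(v))+2,int(round(u))-1:int(round(u))+2]
    return C+D*np.median(k[k>0])
def at_z(p,u,v,z):
    C,D=unproj(p,u,v); return C+D*(z-C[2])/D[2]
def proj(p,X):
    c=np.array(p["R"])@X+np.array(p["t"]);x=c[0]/c[2];y=c[1]/c[2];f=1+p["k1"]*(x*x+y*y)
    return p["fx"]*x*f+p["cx"],p["fy"]*y*f+p["cy"]
def cloud(p):
    v,u=np.mgrid[0:420,0:560]; pts=np.stack([u.ravel(),v.ravel()],1).astype(np.float64)
    x=(pts-[p["cx"],p["cy"]])/[p["fx"],p["fy"]];xd=np.linalg.norm(x,axis=1);r=xd.copy()
    for _ in range(20): r=xd/(1+p["k1"]*r*r)
    x=x*(r/np.maximum(xd,1e-9))[:,None]; d=p["depth"].ravel()
    P=(np.c_[x,np.ones(len(x))]*d[:,None]-np.array(p["t"]))@np.array(p["R"])
    P[d==0]=np.nan
    return P.reshape(420,560,3)
E
python3 - <<'E'
from h import *
s=state();print(s)
for n in ("scene","top"):
    p=grab_frame(n);cv2.imwrite(f"pics/{n}0.png",p["color"]);print(n,p["fx"],p["k1"],np.round(-np.array(p["R"]).T@p["t"],3))
    P=cloud(p)
    for k in ("holder","frame_mid","disc_mid","catch","catch_nose","catch_tail","flux_pot","solder_spool","battery_pack","screwdriver"):
        r=regions_of(k,p)
        if r:
            m=r[0]["pixels"];q=P[m]; print(k,round(r[0]["p"],2),np.round(r[0]["rect"],1),np.round(np.nanmedian(q,axis=0),3),np.round(np.nanpercentile(q,[3,97],axis=0),3).tolist())
E
```

```text
pics
{'time': 0.0, 'joint_pos': array([-1.26302496e+00,  5.33299294e-02,  1.61429138e+00, -1.78832444e-05,
        1.47600389e+00, -1.19005671e-01]), 'joint_vel': array([ 0.00133967, -0.00088301, -0.00107629, -0.00202145,  0.00067898,
        0.00057134]), 'joint_efforts': array([-1.90874271e-03, -3.93681514e+01, -3.70182967e+01, -2.56267058e-04,
        6.98191798e-03,  1.62447395e-05]), 'tool_pos': array([ 0.25851433, -0.56834542,  0.23008128]), 'tool_rot': array([-1.01091011e-03,  9.77318245e-01,  2.11773499e-01, -1.04637309e-04]), 'contact_force': array([0.1727727 , 0.92268731, 0.04129535]), 'ft_torque': array([-0.04109303, -0.00176663,  0.03881481]), 'grasp_force': 0.0, 'gripper_width': 0.9969485572293759}
scene 522.4221447323818 -0.04660784945642312 [-0.214  0.716  0.955]
holder 0.75 [313.3 254.4 110.6  77.6] [0.492 0.276 0.082] [[0.439, 0.169, 0.008], [0.564, 0.387, 0.124]]
frame_mid 0.67 [310.3 239.7  93.   48.4] [0.502 0.27  0.083] [[0.45, 0.171, 0.077], [0.559, 0.36, 0.091]]
disc_mid 0.68 [308.4 237.8  92.2  48. ] [0.504 0.272 0.083] [[0.45, 0.172, 0.032], [0.564, 0.36, 0.0
[... 1201 characters left out ...]
[0.405, 0.161, 0.118], [0.488, 0.182, 0.129]]
catch_nose 0.53 [340.1 272.7  10.5  43.8] [0.447 0.171 0.124] [[0.405, 0.161, 0.12], [0.491, 0.18, 0.129]]
catch_tail 0.54 [340.6 270.8  13.2  43.3] [0.451 0.171 0.124] [[0.405, 0.159, 0.089], [0.492, 0.182, 0.129]]
flux_pot 0.91 [299.2 163.6  24.6  22.9] [0.721 0.254 0.043] [[0.699, 0.229, 0.001], [0.748, 0.277, 0.048]]
solder_spool 0.84 [332.2 163.1  25.3  19.8] [0.722 0.174 0.04 ] [[0.702, 0.149, -0.001], [0.75, 0.198, 0.046]]
battery_pack 0.97 [386.  185.4  20.   34.7] [0.674 0.039 0.018] [[0.642, 0.022, 0.007], [0.708, 0.057, 0.022]]
screwdriver 0.55 [339.9 271.6  12.9  44.9] [0.447 0.171 0.124] [[0.405, 0.156, 0.003], [0.491, 0.182, 0.128]]
```

Run:
```python
from h import *
ims=[]
for n in ("scene","top"):
    p=grab_frame(n);P=cloud(p);u,v=[int(a) for a in proj(p,np.array([.5,.27,.09]))]
    ims.append(cv2.resize(p["color"][v-60:v+60,u-80:u+80],(800,600),interpolation=cv2.INTER_CUBIC));print(n,u-80,v-60)
    c=p["color"].astype(int);Z=P[...,2]
    near=(abs(P[...,0]-.49)<.13)&(abs(P[...,1]-.27)<.2)
    red=near&(c[...,2]>c[...,1]+60)&(c[...,2]>c[...,0]+60)&(Z>.115)
    fr=near&(Z>.072)&(Z<.096)&(P[...,1]>.19)&(P[...,1]<.35)&(P[...,0]>.43)
    for nm,m in(("red",red),("frame",fr)):
        q=P[m][:,:2].astype(np.float32);r=cv2.minAreaRect(q);print(n,nm,m.sum(),[np.round(a,4) for a in r],np.round(np.median(Z[m]),4))
    fr=near&(Z>.072)&(Z<.096)&(P[...,0]>.43)
    r=cv2.minAreaRect(P[fr][:,:2].astype(np.float32));print("frame all",r)
cv2.imwrite("pics/a.png",np.hstack(ims)[::1] if 0 else ims[0]);cv2.imwrite("pics/b.png",ims[1])
```

```text
scene 231 177
scene red 185 [array([0.4501, 0.1733]), array([0.0155, 0.0999]), np.float64(81.6092)] 0.1252
scene frame 2258 [array([0.506 , 0.2712]), array([0.1728, 0.1086]), np.float64(81.2182)] 0.0828
frame all ((0.5059026479721069, 0.2711023986339569), (0.2223336100578308, 0.10757134109735489), 80.09669494628906)
top 215 189
top red 186 [array([0.454 , 0.1692]), array([0.012 , 0.0852]), np.float64(80.7824)] 0.1244
top frame 2799 [array([0.5023, 0.2708]), array([0.1763, 0.1027]), np.float64(80.8355)] 0.0817
frame all ((0.5022616386413574, 0.2700122594833374), (0.22022880613803864, 0.10267040878534317), 80.71499633789062)
```

View pics/a.png

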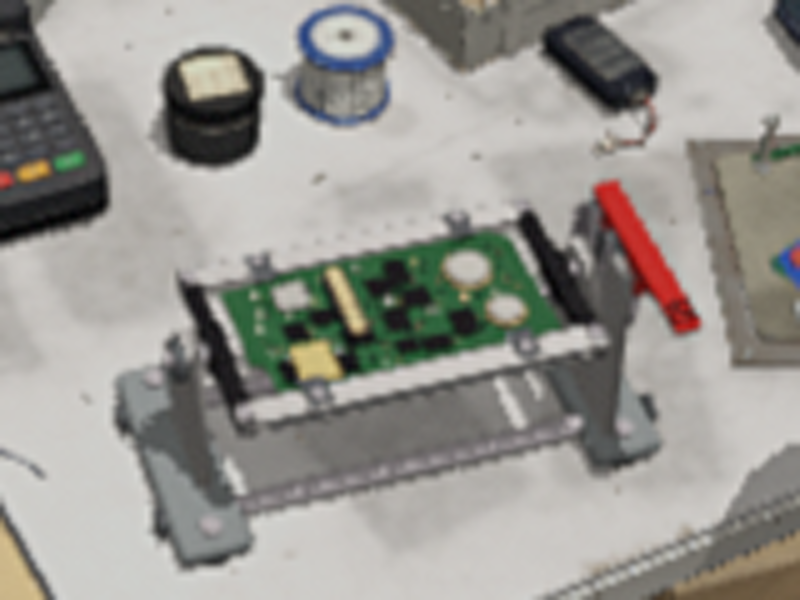

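View pics/b.png

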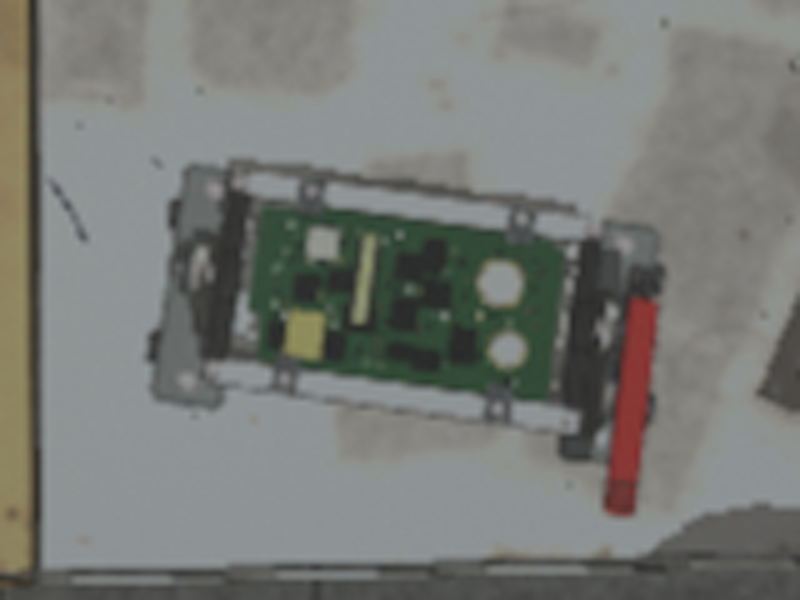

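View pics/scene0.png

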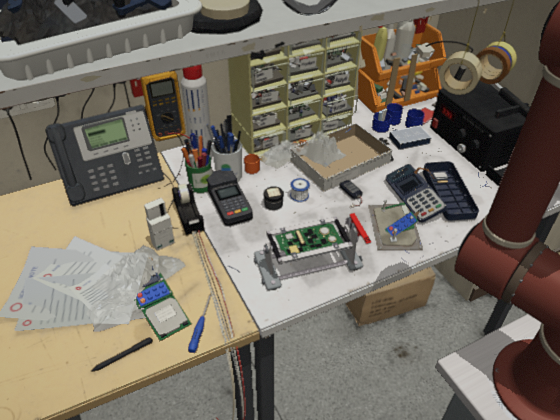

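The pictures show the holder yawed about -9° at (0.503, 0.271). In the top crop the red catch has its tail at (620,500) and its nose at (645,290). These agree with the sizes given. I'll align the tool with the holder axes and swing over.

Request:
jog_arm(moves=[[[0, 0, 0, 0, 0, 0, 0.117], [0, 0, 0, 0, 0, 0, 0.117], [0, 0, 0, 0, 0, 0, 0.117], [0, 0, 0, 0, 0, 0, 0.117], [0, 0, 0, 0, 0, 0, 0.117], [0, 0.5, -2, 0, 0, 0, 0], [0, 0.5, -3.5, 0, 0, 0, 0], [0, 0.5, -3.8, 0, 0, 0, 0], [0, 0.5, -3.8, 0, 0, 0, 0], [0, 0.5, -3.8, 0, 0, 0, 0], [0, 0.5, -3.8, 0, 0, 0, 0], [0, 0.5, -3.8, 0, 0, 0, 0], [0, 0.5, -3.8, 0, 0, 0, 0], [0, 0.5, -3.8, 0, 0, 0, 0], [0, 0.5, -3.8, 0, 0, 0, 0], [0, 0.5, -3.8, 0, 0, 0, 0], [0, 0, -3.8, 0, 0, 0, 0], [0, 0, -3.8, 0, 0, 0, 0], [0, 0, -3.5, 0, 0, 0, 0], [0, 0, -2, 0, 0, 0, 0]]])

```text
time: 2.87
tool_pos: [0.3963, -0.0532, 0.2316]
tool_rot: [-0.0, 0.997, -0.078, 0.001]
contact_force: [-0.3, -0.4, 0.2]
gripper_width: 0.006
grasp_force: 0.0
```

```bash
cat >> h.py <<'E'
TH=np.radians(-9.0); M=np.array([.503,.271]); Xh=np.array([np.cos(TH),np.sin(TH)]);Yh=np.array([-Xh[1],Xh[0]])
def st():
    s=state();d=s["tool_pos"][:2]-M;R=Ro.from_quat(np.roll(s["tool_rot"],-1)).as_matrix()
    print("t",round(s["time"],2),"holder xyz cm",np.round([100*d@Xh,100*d@Yh,100*s["tool_pos"][2]],2),"F",np.round(s["contact_force"],1),"yaw",round(np.degrees(np.arctan2(R[1,0],R[0,0])),2),"zt",np.round(R[:,2],3),"g",round(s["gripper_width"],2))
E
python3 -c "
from h import *
st()"
```

```text
t 2.87 holder xyz cm [ -5.47 -33.7   23.16] F [-0.3 -0.4  0.2] yaw -8.91 zt [ 0.001  0.001 -1.   ] g 0.01
```

Request:
jog_arm(moves=[[[0, -0.2, -2, 0.8, 0, 0, 0], [0, -0.5, -3.2, 1.2, 0, 0, 0], [0, -0.5, -3.6, 1.2, 0, 0, 0], [0, -0.5, -3.6, 1.2, 0, 0, 0], [0, -0.5, -3.6, 1.2, 0, 0, 0], [0, -0.5, -3.6, 1.2, 0, 0, 0], [0, -0.5, -2.4, 1.2, 0, 0, 0], [0, -0.1, -1.2, 1.2, 0, 0, 0], [0, 0, 0, 0.6, 0, 0, 0], [0, 0, 0, 0.4, 0, 0, 0], [0, 0, 0, 0.4, 0, 0, 0], [0, 0, 0, 0.4, 0, 0, 0], [0, 0, 0, 0.4, 0, 0, 0], [0, 0, 0, 0.4, 0, 0, 0], [0, 0, 0, 0.4, 0, 0, 0], [0, 0, 0, 0.3, 0, 0, 0], [0, 0, 0, 0, 0, 0, 0]]])

```text
time: 4.28
tool_pos: [0.4003, 0.1779, 0.1094]
tool_rot: [0.0, 0.997, -0.079, -0.001]
contact_force: [-13.7, -2.2, 19.9]
gripper_width: -0.006
grasp_force: 11.5
```

Run:
```python
from h import *
st()
p=grab_frame("top");q=grab_frame("scene")
f=lambda p,w:cv2.resize(p["color"][w[1]:w[1]+75,w[0]:w[0]+100],(400,300),interpolation=cv2.INTER_CUBIC)
a=[int(x) for x in proj(p,np.array([.45,.2,.12]))];b=[int(x) for x in proj(q,np.array([.45,.2,.12]))]
cv2.imwrite("pics/c.png",np.hstack([f(p,(a[0]-50,a[1]-37)),f(q,(b[0]-50,b[1]-37))]))
```

```text
t 4.28 holder xyz cm [ -8.69 -10.8   10.94] F [-13.7  -2.2  19.9] yaw -9.09 zt [-0.002 -0.001 -1.   ] g -0.01
```

View pics/c.png

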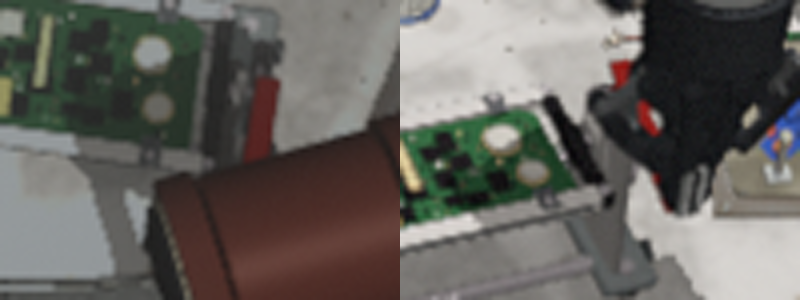

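Request:
jog_arm(moves=[[[0, 0, 0, -1, 0, 0, 0], [0, 0, 0, -2, 0, 0, 0], [0, 0.2, -0.8, -2, 0, 0, 0], [0, 0.6, -2, 0, 0, 0, 0], [0, 0.8, -2.5, 0, 0, 0, 0], [0, 0.8, -2.5, 0, 0, 0, 0], [0, 0.6, -2, 0.5, 0, 0, 0], [0, 0.1, -1, 1, 0, 0, 0], [0, 0, 0, 1, 0, 0, 0], [0, 0, 0, 0, 0, 0, 0]]])

```text
time: 5.22
tool_pos: [0.4465, 0.2791, 0.1283]
tool_rot: [0.001, 0.997, -0.079, -0.002]
contact_force: [-0.7, -0.4, 0.1]
gripper_width: 0.0
grasp_force: 0.0
```

```bash
cat >> h.py <<'E'
def look():
    "holder-frame heights of red catch and frame section near its left part"
    for n in ("scene","top"):
        p=grab_frame(n);P=cloud(p);c=p["color"].astype(int);D=P[...,:2]-M;x=D@Xh;y=D@Yh;z=P[...,2]
        red=(abs(x+.04)<.07)&(abs(y+.105)<.03)&(c[...,2]>c[...,1]+50)&(c[...,2]>c[...,0]+50)&(z>.1)
        if red.sum()>20: print(n,"catch n",red.sum(),"x-range",np.round(np.percentile(x[red],[2,98]),3),"slope",np.round(np.polyfit(x[red],z[red],1),3),"y",round(np.median(y[red]),3))
        fr=(abs(x)<.07)&(abs(y)<.085)&(z>.03)&(z<.15)
        for lo,hi in ((-.085,-.045),(.045,.085)):
            k=fr&(y>lo)&(y<hi)
            if k.sum()>20: 
                b=[(round(float(a),3),round(float(np.median(z[k&(abs(x-a)<.005)])),3)) for a in np.arange(-.05,.06,.02) if (k&(abs(x-a)<.005)).sum()>5]
                print(n,"frame y",lo,k.sum(),b)
E
python3 -c "
from h import *
st();look()"
```

```text
t 5.22 holder xyz cm [-5.71 -0.09 12.83] F [-0.7 -0.4  0.1] yaw -9.04 zt [-0.004 -0.002 -1.   ] g 0.0
scene catch n 290 x-range [-0.108  0.002] slope [-2.87   0.045] y -0.102
scene frame y -0.085 365 [(-0.05, 0.083), (-0.03, 0.084), (-0.01, 0.084), (0.01, 0.082)]
scene frame y 0.045 527 [(-0.05, 0.084), (-0.03, 0.085), (-0.01, 0.083), (0.01, 0.082), (0.03, 0.081), (0.05, 0.084)]
top catch n 154 x-range [-0.057  0.002] slope [0.327 0.138] y -0.109
top frame y -0.085 142 [(0.01, 0.087), (0.03, 0.082), (0.05, 0.084)]
top frame y 0.045 403 [(-0.01, 0.081), (0.01, 0.08), (0.03, 0.08), (0.05, 0.083)]
```

Request:
jog_arm(moves=[[[0, 0, 0, 1.2, 0, 0, 0], [0, 0, 0, 1.6, 0, 0, 0], [0, 0, 0, 1, 0, 0, 0], [0, 0, 0, 0.4, 0, 0, 0], [0, 0, 0, 0.5, 0, 0, 0], [0, 0, 0, 0.5, 0, 0, 0], [0, 0.1, 0, 0.5, 0, 0, 0], [0, 0.15, 0, 0.4, 0, 0, 0], [0, 0.2, 0, 0.4, 0, 0, 0], [0, 0.2, 0, 0.4, 0, 0, 0], [0, 0.2, 0, 0.3, 0, 0, 0], [0, 0.2, 0, 0.3, 0, 0, 0], [0, 0.3, 0, 0.3, 0, 0, 0], [0, 0, 0, 0, 0, 0, 0]]])

```text
time: 6.48
tool_pos: [0.4615, 0.2775, 0.0526]
tool_rot: [0.0, 0.997, -0.079, 0.0]
contact_force: [0.6, 1.1, -0.1]
gripper_width: -0.005
grasp_force: 0.0
```

```bash
python3 -c "
from h import *
st();look()"
```

```text
t 6.48 holder xyz cm [-4.2  -0.    5.26] F [ 0.6  1.1 -0.1] yaw -9.07 zt [ 0. -0. -1.] g -0.01
scene catch n 308 x-range [-0.108  0.002] slope [-2.598  0.055] y -0.102
scene frame y -0.085 348 [(-0.05, 0.142), (-0.03, 0.056), (-0.01, 0.071), (0.01, 0.098), (0.03, 0.113)]
scene frame y 0.045 743 [(-0.05, 0.141), (-0.03, 0.056), (-0.01, 0.071), (0.01, 0.088), (0.03, 0.113)]
top catch n 154 x-range [-0.057  0.002] slope [0.315 0.137] y -0.108
top frame y -0.085 135 [(-0.05, 0.144), (0.01, 0.097), (0.03, 0.115)]
top frame y 0.045 344 [(-0.01, 0.076), (0.01, 0.091), (0.03, 0.115)]
```

Request:
jog_arm(moves=[[[0, 0, 0, -1, 0, 0, 0], [0, 0, 0, -2, 0, 0, 0], [0, 0, 0, -3, 0, 0, 0], [0, 0, 0, -3, 0, 0, 0], [0, 2, 0, -0.5, 0, 0, 0], [0, 3, 0, 0, 0, 0, 0], [0, 3, 0, 0, 0, 0, 0], [0, 2.2, 0, 0, 0, 0, 0], [0, 0.5, 0, 1, 0, 0, 0], [0, 0, 0, 2, 0, 0, 0], [0, 0, 0, 1.3, 0, 0, 0], [0, 0, 0, 0, 0, 0, 0], [0, -0.5, 0, -0.15, 0, 0, 0], [0, -0.5, 0, -0.15, 0, 0, 0], [0, -0.5, 0, -0.15, 0, 0, 0], [0, -0.5, 0, -0.15, 0, 0, 0], [0, -0.5, 0, -0.15, 0, 0, 0], [0, -0.5, 0, -0.15, 0, 0, 0], [0, 0, 0, 0, 0, 0, 0]]])

```text
time: 8.17
tool_pos: [0.5417, 0.2656, 0.1212]
tool_rot: [-0.001, 0.997, -0.079, 0.007]
contact_force: [5.2, -5.9, 10.2]
gripper_width: 0.0
grasp_force: 6.2
```

```bash
python3 -c "
from h import *
st();look()"
```

```text
t 8.17 holder xyz cm [ 3.91  0.07 12.12] F [ 5.2 -5.9 10.2] yaw -9.03 zt [ 0.014  0.    -1.   ] g 0.0
scene catch n 319 x-range [-0.084  0.003] slope [1.352 0.278] y -0.101
scene frame y -0.085 626 [(-0.01, 0.06), (0.01, 0.101), (0.03, 0.126)]
scene frame y 0.045 616 [(-0.01, 0.059), (0.01, 0.098), (0.03, 0.126)]
top frame y -0.085 352 [(-0.01, 0.066), (0.01, 0.107), (0.03, 0.121)]
top frame y 0.045 321 [(-0.03, 0.039), (-0.01, 0.065), (0.01, 0.101)]
```

Run:
```python
from h import *
ims=[]
for n in("top","scene"):
    p=grab_frame(n);a=[int(x) for x in proj(p,np.array([.5,.25,.1]))]
    ims.append(cv2.resize(p["color"][a[1]-60:a[1]+60,a[0]-67:a[0]+67],(400,358),interpolation=cv2.INTER_CUBIC))
cv2.imwrite("pics/d.png",np.hstack(ims));st()
```

```text
t 8.37 holder xyz cm [ 3.92  0.07 12.11] F [ 4.5 -5.9 11.5] yaw -9.05 zt [ 0.013  0.    -1.   ] g -0.0
```

View pics/d.png

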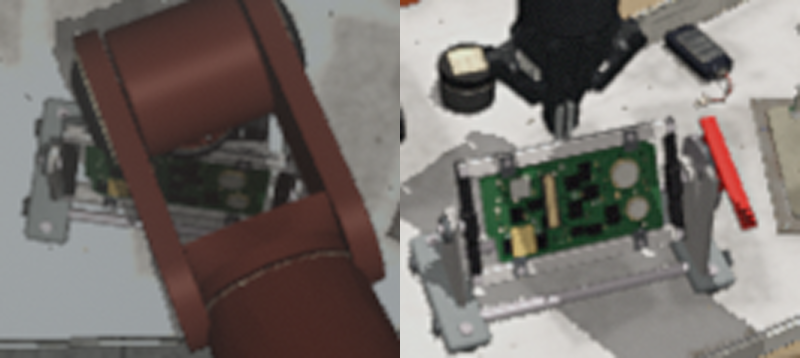

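Force on the tip points along the frame plane, so it is resting on the rail's end face. I'll back off, go lower behind the rail and push again.

Request:
jog_arm(moves=[[[0, 0.6, 0, -1.2, 0, 0, 0], [0, 1, 0, 0, 0, 0, 0], [0, 0.8, 0, 0, 0, 0, 0], [0, 0, 0, 0.8, 0, 0, 0], [0, 0, 0, 0.8, 0, 0, 0], [0, 0, 0, 0, 0, 0, 0], [0, -0.4, 0, 0, 0, 0, 0], [0, -0.4, 0, 0, 0, 0, 0], [0, -0.4, 0, 0, 0, 0, 0], [0, -0.4, 0, 0, 0, 0, 0], [0, -0.4, 0, 0, 0, 0, 0], [0, -0.4, 0, 0, 0, 0, 0], [0, -0.4, 0, 0, 0, 0, 0], [0, -0.4, 0, 0, 0, 0, 0], [0, 0, 0, 0, 0, 0, 0]]])

```text
time: 9.62
tool_pos: [0.5286, 0.2671, 0.1105]
tool_rot: [-0.0, 0.997, -0.079, -0.0]
contact_force: [0.7, 0.8, 0.9]
gripper_width: 0.002
grasp_force: 0.2
```

```bash
python3 -c "
from h import *
st();look()"
```

```text
t 9.62 holder xyz cm [ 2.59  0.02 11.05] F [0.7 0.8 0.9] yaw -9.04 zt [-0.  0. -1.] g 0.0
scene catch n 312 x-range [-0.084  0.002] slope [0.588 0.244] y -0.102
scene frame y -0.085 554 [(-0.01, 0.043), (0.01, 0.116)]
scene frame y 0.045 542 [(-0.01, 0.04), (0.01, 0.115)]
top frame y -0.085 243 [(-0.01, 0.045), (0.01, 0.129)]
top frame y 0.045 156 [(-0.01, 0.042), (0.01, 0.129)]
```

Request:
jog_arm(moves=[[[0, -0.5, 0, 0, 0, 0, 0], [0, -0.5, 0, -0.2, 0, 0, 0], [0, -0.5, 0, -0.5, 0, 0, 0], [0, -0.5, 0, -0.4, 0, 0, 0], [0, -0.45, 0, 0, 0, 0, 0], [0, -0.45, 0, 0, 0, 0, 0], [0, -0.45, 0, 0, 0, 0, 0], [0, -0.5, 0, 0.3, 0, 0, 0], [0, -0.5, 0, 0.3, 0, 0, 0], [0, -0.4, 0, 0.4, 0, 0, 0], [0, -0.4, 0, 0.4, 0, 0, 0], [0, 0, 0, 0, 0, 0, 0]]])

```text
time: 10.72
tool_pos: [0.4769, 0.275, 0.1058]
tool_rot: [0.0, 0.997, -0.079, -0.001]
contact_force: [-0.4, -0.3, 0.2]
gripper_width: -0.001
grasp_force: 0.0
```

```bash
python3 -c "
from h import *
st();look()"
```

```text
t 10.72 holder xyz cm [-2.64 -0.02 10.58] F [-0.4 -0.3  0.2] yaw -9.04 zt [-0.002 -0.    -1.   ] g -0.0
scene catch n 350 x-range [-0.103  0.001] slope [-3.428  0.045] y -0.101
scene frame y -0.085 310 [(-0.03, 0.104), (-0.01, 0.089), (0.01, 0.079), (0.03, 0.068), (0.05, 0.062)]
scene frame y 0.045 302 [(-0.03, 0.105), (-0.01, 0.09), (0.01, 0.078), (0.03, 0.068), (0.05, 0.062)]
top catch n 76 x-range [-0.08   0.003] slope [0.314 0.137] y -0.109
top frame y -0.085 99 [(-0.05, 0.102), (-0.03, 0.098)]
top frame y 0.045 127 [(0.03, 0.066), (0.05, 0.06)]
```

Request:
jog_arm(moves=[[[0, -0.3, 0, 0.2, 0, 0, 0], [0, -0.3, 0, 0.2, 0, 0, 0], [0, -0.3, 0, 0.2, 0, 0, 0], [0, -0.3, 0, 0.2, 0, 0, 0], [0, -0.2, 0, 0.3, 0, 0, 0], [0, -0.2, 0, 0.3, 0, 0, 0], [0, -0.2, 0, 0.3, 0, 0, 0], [0, 0, 0, 0.3, 0, 0, 0], [0, 0, 0, 0.1, 0, 0, 0], [0, 0, 0, 0, 0, 0, 0]]])

```text
time: 11.65
tool_pos: [0.4601, 0.2777, 0.0856]
tool_rot: [0.0, 0.997, -0.079, -0.001]
contact_force: [-0.4, -0.3, 0.3]
gripper_width: -0.0
grasp_force: 0.0
```

```bash
python3 -c "
from h import *
st();look()"
```

```text
t 11.65 holder xyz cm [-4.34 -0.01  8.56] F [-0.4 -0.3  0.3] yaw -9.06 zt [-0.001 -0.    -1.   ] g -0.0
scene catch n 316 x-range [-0.108  0.001] slope [-2.968  0.046] y -0.101
scene frame y -0.085 280 [(-0.05, 0.084), (-0.03, 0.084), (-0.01, 0.083), (0.01, 0.087)]
scene frame y 0.045 525 [(-0.05, 0.082), (-0.03, 0.084), (-0.01, 0.082), (0.01, 0.082), (0.03, 0.081), (0.05, 0.085)]
top catch n 139 x-range [-0.051  0.002] slope [0.331 0.137] y -0.109
top frame y -0.085 123 [(-0.05, 0.083), (0.01, 0.085), (0.03, 0.082), (0.05, 0.085)]
top frame y 0.045 319 [(-0.01, 0.084), (0.01, 0.081), (0.03, 0.082), (0.05, 0.084)]
```

Request:
jog_arm(moves=[[[0, 0, 0, -1, 0, 0, 0], [0, 0, 0, -2, 0, 0, 0], [0, 0, 0, -2.5, 0, 0, 0], [0, 0.4, 1, -1.8, 0, 0, 0], [0, 1.2, 2.6, 0, 0, 0, 0], [0, 1.2, 2.6, 0, 0, 0, 0], [0, 1.2, 2.6, 0, 0, 0, 0], [0, 0.9, 1.8, 0, 0, 0, 0], [0, 0, 0, 0, 0, 0, 0], [0, 0, 0, 0.8, 0, 0, 0], [0, 0, 0, 0.6, 0, 0, 0], [0, 0, 0, 0.4, 0, 0, 0], [0, 0, 0, 0.4, 0, 0, 0], [0, 0, 0, 0.4, 0, 0, 0], [0, 0, 0, 0.4, 0, 0, 0], [0, 0, 0, 0.4, 0, 0, 0], [0, 0, 0, 0.3, 0, 0, 0], [0, 0, 0, 0.3, 0, 0, 0], [0, 0, 0, 0, 0, 0, 0], [0, 0, 0, 0, 0, 0, 0]]])

```text
time: 13.42
tool_pos: [0.4935, 0.166, 0.1239]
tool_rot: [-0.0, 0.997, -0.079, 0.001]
contact_force: [-7.5, -1.9, 23.1]
gripper_width: -0.004
grasp_force: 11.6
```

```bash
python3 -c "
from h import *
st();look()"
```

```text
t 13.42 holder xyz cm [  0.7  -10.52  12.39] F [-7.5 -1.9 23.1] yaw -9.04 zt [ 0.001  0.001 -1.   ] g -0.0
scene catch n 807 x-range [-0.108  0.022] slope [-0.145  0.378] y -0.107
scene frame y -0.085 546 [(-0.05, 0.084), (-0.03, 0.084), (-0.01, 0.083), (0.01, 0.082), (0.03, 0.082), (0.05, 0.085)]
scene frame y 0.045 526 [(-0.05, 0.082), (-0.03, 0.083), (-0.01, 0.082), (0.01, 0.082), (0.03, 0.081), (0.05, 0.085)]
top frame y -0.085 345 [(-0.05, 0.085), (-0.03, 0.081), (-0.01, 0.08), (0.01, 0.079), (0.03, 0.082)]
top frame y 0.045 620 [(-0.05, 0.085), (-0.03, 0.081), (-0.01, 0.081), (0.01, 0.081), (0.03, 0.082), (0.05, 0.084)]
```

Nose at 124 mm with 23 N of resistance, so it is home. I'll lift clear and check.

Request:
jog_arm(moves=[[[0, 0, 0, -0.8, 0, 0, 0], [0, 0, 0, -1.5, 0, 0, 0], [0, 0, 0, -3, 0, 0, 0], [0, 0, 1, -3, 0, 0, 0], [0, 0, 3, -3, 0, 0, 0], [0, 0, 4, 0, 0, 0, 0], [0, 0, 4, 0, 0, 0, 0], [0, 0, 4, 0, 0, 0, 0], [0, 0, 4, 0, 0, 0, 0], [0, 0, 2, 0, 0, 0, 0], [0, 0, 0, 0, 0, 0, 0]]])

```text
time: 14.43
tool_pos: [0.456, -0.0539, 0.2301]
tool_rot: [-0.0, 0.997, -0.082, -0.002]
contact_force: [-0.5, 0.4, -0.6]
gripper_width: 0.001
grasp_force: 0.0
```

Run:
```python
from h import *
st();look();ims=[]
for n in("top","scene"):
    p=grab_frame(n);a=[int(x) for x in proj(p,np.array([.5,.25,.1]))]
    ims.append(cv2.resize(p["color"][a[1]-60:a[1]+60,a[0]-67:a[0]+67],(400,358),interpolation=cv2.INTER_CUBIC))
    P=cloud(p);D=P[...,:2]-M;x=D@Xh;y=D@Yh;c=p["color"].astype(int)
    red=(abs(y+.105)<.02)&(c[...,2]>c[...,1]+60)&(c[...,2]>c[...,0]+60)&(P[...,2]>.115)&(P[...,2]<.15)
    print(n,red.sum(),np.polyfit(x[red],P[...,2][red],1),cv2.minAreaRect(P[red][:,:2].astype(np.float32)))
cv2.imwrite("pics/e.png",np.hstack(ims))
```

```text
t 14.43 holder xyz cm [  0.44 -32.82  23.01] F [-0.5  0.4 -0.6] yaw -9.35 zt [-0.004  0.    -1.   ] g 0.0
scene catch n 192 x-range [-0.082  0.01 ] slope [-0.006  0.124] y -0.104
scene frame y -0.085 539 [(-0.05, 0.084), (-0.03, 0.084), (-0.01, 0.083), (0.01, 0.082), (0.03, 0.082), (0.05, 0.085)]
scene frame y 0.045 533 [(-0.05, 0.083), (-0.03, 0.083), (-0.01, 0.082), (0.01, 0.082), (0.03, 0.082), (0.05, 0.086)]
top catch n 219 x-range [-0.082  0.009] slope [0.    0.124] y -0.108
top frame y -0.085 658 [(-0.05, 0.085), (-0.03, 0.082), (-0.01, 0.081), (0.01, 0.081), (0.03, 0.08), (0.05, 0.085)]
top frame y 0.045 616 [(-0.05, 0.085), (-0.03, 0.081), (-0.01, 0.081), (0.01, 0.081), (0.03, 0.08), (0.05, 0.084)]
top 190 [-0.00165771  0.12431144] ((0.45425117015838623, 0.16924934089183807), (0.012438403442502022, 0.08559764176607132), 80.99376678466797)
scene 182 [-0.00227534  0.12494338] ((0.45152848958969116, 0.17318515479564667), (0.014165562577545643, 0.09910590201616287), 79.4445571899414)
```

View pics/e.png

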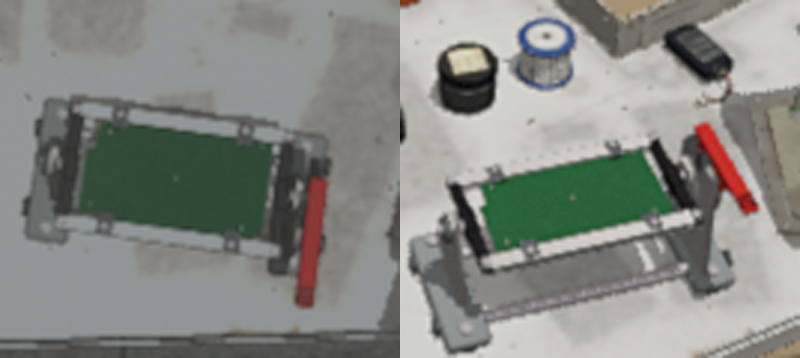

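The board's bare underside now faces up, filling (80–270, 125–240) in the top view. The frame is level, the catch is flat (slope about 0), and the holder has not moved.

```bash
python3 -c "
from plant import *
print(job_done())"
```

```text
the job is handed in; nothing more can be done
None
```

The board is turned over with its underside up, the frame is level and the catch is pressed home; the holder and the other things show no sign of having moved, and the job was handed in at about 14.5 s.

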